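Fit the tuning plungers and hold the filter home in the test nest

ROBOT

A 6-joint arm with a two-finger parallel gripper is mounted at the origin on a cart in front of the work surface, level with it; the furniture and walls round the work are solid. World frame = base frame: x ahead of the robot, y to its left, z up, the work surface at z = 0. Lengths are in m, angles in rad, forces in N, time in s.
With the tool pointing down it reaches from about 0.3 to 0.875 m from the base axis. Payload 6.4 kg.
Tool frame: the origin (TCP) lies midway between the tips of the shut fingers; the grasp point (between the pads) lies 19 mm behind it; z points along the fingers, y is the line along which they close (so a half turn about z gives the same grasp; the last joint's range is limited). The gripper opens to 88 mm and grips with 3 to 60 N. Pads are 18 mm wide; open, the fingers measure 123 mm over their backs; the gripper's body (75 mm by 187 mm) begins 45 mm behind the grasp point.
Start: joints at [-1.543, 0.181, 1.607, -0, 1.354, -0.206], TCP at [0.133, -0.559, 0.239] pointing down, gripper open.
Joint ranges: [-2.99, 2.99], [-0.89, 2.07], [0.3, 2.58], [-1.14, 4.28], [0, 2.63], [-3.12, 3.12]. Speed limits (rad/s): [2.57, 2.57, 3.01, 3.14, 3.14, 3.14].

INTERFACE

Orientations are given as [roll, pitch, yaw] about the fixed x, y, z axes, in that order (R = Rz(yaw) Ry(pitch) Rx(roll)).
In Python, from rig import arm, hand, kinematics, capture, masks_of gives the robot as it stands. Calls block until the motion is done:
- arm.move_ptp(position, orientation): joint-space move of the TCP to a pose.
- arm.line_to(position, attitude=None, max_speed=0.15, contact_N=None): straight line of the TCP; attitude=None keeps the orientation; max_speed is the mean speed in m/s. With contact_N (N) it stops when the force on the tool has changed by that much, and returns True; else False.
- arm.set_joints(angles): joint-space move.
- hand.open_gripper() and hand.grasp(force=None): open the fingers fully, or close them until they stop; force is the grip in N (None keeps the last).
- arm.sleep(seconds).
- kinematics.inverse_kinematics(position, orientation): joint angles nearest the present ones, or None.
- capture(name): name is "scene" or "top"; returns a dict with "frame" (400x640x3 uint8, red, green, blue), "z_map" (400x640 float32, m along the optical axis (not along the pixel's ray), 0 where there is no reading), "fx", "fy", "cx", "cy" (pixels), "R" (3x3) and "t" (3): a world point X has camera coordinates R X + t. Camera axes: x right, y down, z forward; pixel columns grow to the right and rows downward; lengths in m; the calibration is good to about 2 mm. A picture is of the moment at which its call begins.
A pose or a line that the arm cannot do raises arm.IKError and nothing moves.
- arm.sign_off(): hands the job in; it is judged then, once.
Trained networks look in the newest picture that a camera, given by its name, has taken for a name from the list of things; names that differ only in an ending like _2 or _b are one class to them, and where a whole thing is asked for, a point or a joint stands for the part that bears it (a point fixed in the world has none). Each returns a list of dicts, best first, with "confidence" (0 to 1); they miss things now and then, are a little off and sometimes report something else, mostly with a low value. They report only what shows in the picture. A call takes as long as a camera call.
- masks_of(camera, thing): "mask" (400x640 bool, what is visible of it) and "extent" ([left, top, right, bottom] in pixels, round what is visible of it).
Readings, each from a call of its own:
- arm.read_t(): time.
- arm.read_joint_pos(): joint angles.
- arm.read_joint_vel(): joint speeds.
- arm.read_effort(): joint torques, N m.
- arm.read_eef_pos(): TCP position.
- arm.read_orientation(): TCP orientation.
- arm.read_force(): force on the tool from outside, world axes, zero at the start.
- arm.read_torque(): the same for the moment, N m.
- arm.read_width(): finger opening in m.
- arm.read_finger_force(): force on a finger pad.
Only numpy, scipy, OpenCV 4.12 (cv2) and the standard library are available. Lean on these libraries where they do the work, as an engineer would, in place of code of your own. Each camera call takes 0.05 s, during which the arm holds its last target. There are 200 camera calls.

TASK

Get the little aluminium filter block ready for its measurement: drop the two brass-headed tuning plungers from the wooden rack, shank down, fully home into the two bores on top of the block (either plunger in either bore) and leave the black blanking plug in the rack. Then pick up the block, keep it upright, lay it flat on the dark grey test nest with its threaded connectors pointing away from the side fence, and press it into the corner, flush against the rear fence (pushing the sprung ground contact right in) and the side fence at once. Finish while still gripping the block and pressing it against both fences, since the spring backs it off if you let go; leave the other things on the bench alone.

Things in the scene. Friction and masses are not known exactly. Their poses are not given: they have to be found in the camera images.
- filter: loose machined aluminium block on the bench, 0.3-0.5 kg; 50 mm in its x, 84 in y, 40 high; origin: centre of its underside, z up. Bores in its top at y = -20 and +20 mm; two brass coaxial connectors stick 13 mm out of its +y end. Its +x face goes to the rear fence, its -y end to the side fence. Grip it across the 50 mm by the upper half. Start yaw within 0.4 rad of zero
- bore_a (a point): mouth of the filter's bore at y = -20 mm: centre of the hole, on the block's top face (40 mm over its underside). Hole 12 mm across with a small chamfer, 33 mm deep
- bore_b (a point): mouth of the filter's bore at y = +20 mm; same size as the other
- filter_corner (a point): lower corner of the filter block where its +x face, -y end and underside meet; it is to lie at nest_corner
- connector_end (a point): middle of the filter's +y end, between the two connectors, 18 mm above its underside
- plunger_a: loose tuning plunger, 40 g, upright in the rack: copper shank 10 mm across, 30 long, foot tapered to 6.4 mm over 3 mm; brass knurled head 16 mm across, 24 high above it (54 in all). Origin: centre of the foot, z up. In the rack its foot is 6 mm and its head 36 to 60 mm above the bench. Home: the head rests on the block's top, foot 10 mm above the block's underside
- plunger_b: second tuning plunger, identical to plunger_a
- dummy_plug: blanking plug of black plastic, same shape and size as the plungers, in the third hole of the rack; stays there
- rack: light wooden rack block, fixed, 44 mm in its x, 124 mm in its y, 36 mm high, origin at the centre of its underside; three holes 12 mm across, 33 mm deep, at y = -40, 0 and +40 mm hold the two plungers and the blanking plug, in any order. Its yaw is within 0.3 rad of zero
- nest: test nest, fixed: dark grey plate 150 mm in its x, 170 in y, 10 thick; origin: centre of its underside, z up; yaw within 0.22 rad of zero. Fences rise 12 mm above the plate (top 22 mm above the bench). The block seated in the corner has its centre at nest x = +30, y = -23 mm, underside at z = +10 mm, axes parallel to the nest's. Plate and fences are ground smooth: low friction
- rear_fence: steel fence along the nest's far edge; has the nest's own origin and axes. Its working face looks to the nest's -x and lies at x = +55 mm, from y = -65 to +75 mm; it is 14 mm thick, and clear behind (fingers can straddle it above its top)
- side_fence: steel fence along the nest's -y edge; has the nest's own origin and axes. Its working face looks to the nest's +y and lies at y = -65 mm, from x = -40 to +44 mm; 14 mm thick
- nest_corner (a point): where the working faces of both fences (extended) and the top of the nest's plate meet; nest frame x = +55, y = -65, z = +10 mm
- ground_contact (a joint): travel of the sprung brass ground contact in the rear fence (at nest y = -23 mm, 6 mm above the plate): 0 = standing 4 mm proud of the fence face, 0.004 = pushed in level with it; the spring gives about 2 N at first touch and 6 N fully in
- load_50: small black and silver termination, 14x30x12 mm, lying on the bench to the right; bystander
- attenuator: small silver attenuator, 11x31x10 mm, lying on the bench beyond the filter; bystander
- n_adapter: silver threaded adapter, 22x31x19 mm, on the bench on the robot's side; bystander
- tape_roll: roll of dark tape, 55 mm across, 19 mm high, lying behind the nest; bystander

How it is judged:
By the outcome, as a careful person would: the job done as asked, in the order asked, and still so for the second after the job is handed in, while the arm keeps its last pose, push and grip.
It also fails if it takes over 72 s, if anything falls off the work surface, if the arm or the gripper's body presses on something with over 40 N, if the wrist force passes 120 N, or if a joint passes its speed limit or range.

## Working session

There is one attempt and no reset: what is moved stays moved. The work goes in short steps, each a Python script; the robot and the scene stay as the last script left them, time stands still between calls to the robot, and variables do not carry over. Pictures are saved under pics/ and viewed, at most 10 in all, crops included, and the job is handed in when it is done.

```bash
ls; mkdir -p pics; cat > h.py <<'E'
import numpy as np, cv2
from rig import arm, hand, kinematics, capture, masks_of
def cloud(c):
    z=c["z_map"]; v,u=np.mgrid[0:400,0:640]
    P=np.stack([(u-c["cx"])*z/c["fx"],(v-c["cy"])*z/c["fy"],z],-1)
    W=(P-c["t"])@c["R"]; W[z==0]=np.nan
    return W
def save(c,n): cv2.imwrite(f"pics/{n}.png",c["frame"][:,:,::-1])
def proj(c,X):
    p=c["R"]@np.array(X)+c["t"]; return p[0]/p[2]*c["fx"]+c["cx"],p[1]/p[2]*c["fy"]+c["cy"]
E
python3 - <<'E'
from h import *
for n in ["scene","top"]:
    c=capture(n); save(c,n+"0"); W=cloud(c)
    print(n,c["fx"],c["cx"],c["cy"],"cam",np.round(-c["R"].T@c["t"],3),"zdir",np.round(c["R"][2],2))
    for t in ["filter","plunger_a","dummy_plug","rack","nest","rear_fence","side_fence","load_50","attenuator","n_adapter","tape_roll"]:
        for m in masks_of(n,t)[:4]:
            p=W[m["mask"]]; 
            print(t,round(m["confidence"],2),np.array(m["extent"]).round(),np.nanmedian(p,0).round(3),np.nanpercentile(p[:,2],98).round(3))
    np.savez(n+"0.npz",W=W,f=c["frame"])
E
```

```text
pics
rig.py
scene 415.3514663702919 321.76426493546074 202.1594948773443 cam [-0.08   0.603  0.503] zdir [ 0.65 -0.62 -0.44]
filter 0.95 [385. 176. 407. 206.] [ 0.519 -0.241  0.034] 0.041
plunger_a 0.49 [383. 176. 408. 204.] [ 0.519 -0.24   0.034] 0.041
rack 0.86 [220. 259. 294. 312.] [0.447 0.262 0.028] 0.037
nest 0.57 [266. 204. 356. 252.] [0.564 0.035 0.01 ] 0.022
rear_fence 0.68 [268. 206. 314. 225.] [0.629 0.046 0.019] 0.024
rear_fence 0.46 [382. 176. 406. 204.] [ 0.52  -0.244  0.031] 0.041
rear_fence 0.16 [314. 204. 342. 222.] [ 0.564 -0.041  0.02 ] 0.025
side_fence 0.76 [314. 204. 343. 220.] [ 0.565 -0.041  0.02 ] 0.025
attenuator 0.59 [386. 176. 410. 206.] [ 0.519 -0.241  0.033] 0.041
n_adapter 0.55 [358. 256. 366. 267.] [0.372 0.058 0.014] 0.019
n_adapter 0.28 [191. 217. 207. 241.] [0.74  0.219 0.014] 0.019
tape_roll 0.61 [191. 217. 211. 241.] [0.739 0.219 0.013] 0.019
top 404.49437977553026 319.99112229213677 205.9119716719229 cam [ 0.339 -0.01   1.213] zdir [ 0.2   0.02 -0.98]
filter 0.97 [397. 226. 437. 249.] [ 0.526 -0.262  0.04 ] 0.045
rack 0.68 [215. 226. 261. 246.] [0.461 0.243 0.036] 0.058
rack 0.55 [285. 182. 345. 241.] [0.568 0.026 0.011] 0.025
nest 0.83 [284. 185. 349. 239.] [0.568 0.027 0.01 ] 0.025
rear_fence 0.81 [298. 185. 339. 197.] [0.631 0.025 0.022] 0.028
side_fence 0.4 [282. 183. 349. 242.] [0.568 0.027 0.011] 0.025
load_50 0.59 [418. 205. 424. 214.] [ 0.617 -0.287  0.011] 0.016
attenuator 0.56 [392. 224. 431. 250.] [ 0.526 -0.263  0.04 ] 0.045
n_adapter 0.62 [295. 270. 302. 281.] [0.374 0.054 0.017] 0.021
n_adapter 0.32 [396. 224. 434. 249.] [ 0.528 -0.263  0.04 ] 0.045
tape_roll 0.62 [258. 140. 274. 158.] [0.746 0.218 0.017] 0.022
```

```bash
python3 - <<'E'
import cv2
a=cv2.imread("pics/top0.png")[130:290,200:450]; b=cv2.imread("pics/scene0.png")[165:325,180:430]
import numpy as np
i=np.vstack([cv2.resize(x,None,fx=1.85*1.0,fy=1.85,interpolation=cv2.INTER_CUBIC) for x in (a,b)])
cv2.imwrite("pics/v1.png",cv2.resize(a,None,fx=3.2,fy=3.2,interpolation=cv2.INTER_CUBIC)); cv2.imwrite("pics/v2.png",cv2.resize(b,None,fx=3.2,fy=3.2,interpolation=cv2.INTER_CUBIC))
E
```

```text
(no output)
```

View pics/v1.png

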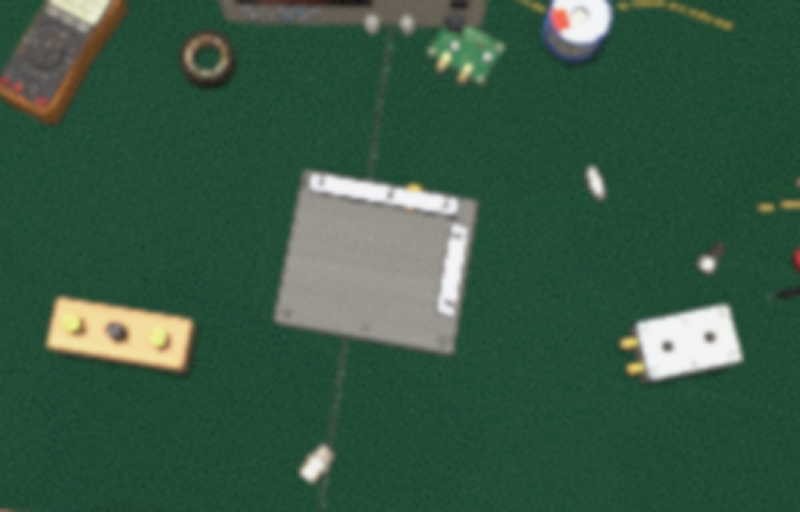

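View pics/v2.png

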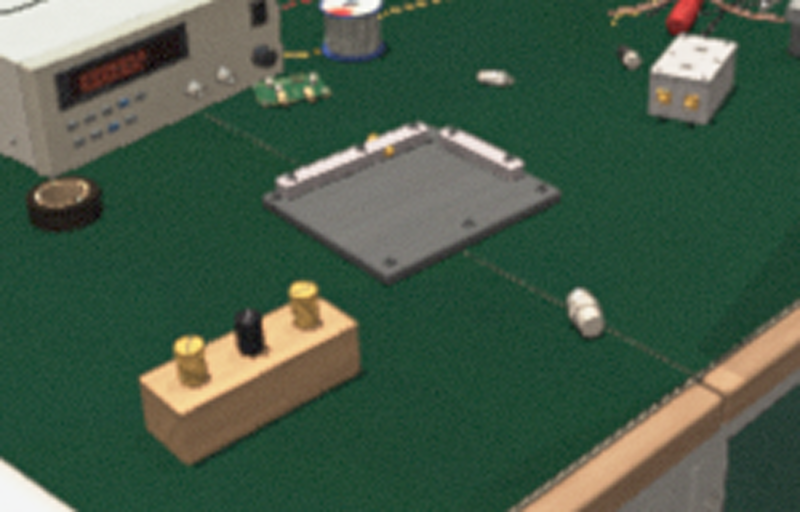

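```bash
cat > fit.py <<'E'
from h import *
from scipy.optimize import minimize
def box(x0,x1,y0,y1,z0,z1): return np.array([[x,y,z] for x in(x0,x1) for y in(y0,y1) for z in(z0,z1)])/1e3
def cyl(x,y,r,z0,z1):
    a=np.linspace(0,2*np.pi,16,endpoint=False)
    return np.array([[x+r*np.cos(t),y+r*np.sin(t),z] for t in a for z in(z0,z1)])/1e3
FIL=[box(-25,25,-42,42,0,40),box(-15.5,-6.5,42,55,14,22),box(6.5,15.5,42,55,14,22)]
RACK=[box(-22,22,-62,62,0,36)]+[cyl(0,y,8,36,60) for y in(-40,0,40)]
NEST=[box(-75,75,-85,85,0,10),box(55,69,-65,75,0,22),box(-40,44,-79,-65,0,22)]
S=8
def alpha(c):
    f=c["frame"].astype(float); f=cv2.GaussianBlur(f,(0,0),0.6)
    r=(f[...,0]+8)/(f[...,1]+8)
    return r
def fit(c,parts,x0,fixz=0.0):
    r=alpha(c); g=np.array([x0[0],x0[1],.02]); u,v=proj(c,g); h=50
    u0,v0=int(u)-h,int(v)-h
    r=r[v0:v0+2*h,u0:u0+2*h]; bg=np.median(r); 
    A=np.clip((r-bg-.1)/(.85-bg-.1),0,1)
    def render(p,dil=0):
        C,Sn=np.cos(p[2]),np.sin(p[2]); im=np.zeros((2*h*S,2*h*S),np.uint8)
        for q in parts:
            W=np.c_[p[0]+C*q[:,0]-Sn*q[:,1],p[1]+Sn*q[:,0]+C*q[:,1],q[:,2]]
            P=W@c["R"].T+c["t"]; uv=np.c_[P[:,0]/P[:,2]*c["fx"]+c["cx"]-u0+.5,P[:,1]/P[:,2]*c["fy"]+c["cy"]-v0+.5]*S-.5
            hull=cv2.convexHull((uv*16).round().astype(np.int32)); cv2.fillConvexPoly(im,hull,255,cv2.LINE_AA,4)
        return im
    m=cv2.dilate(cv2.resize(render(x0),(2*h,2*h),interpolation=cv2.INTER_AREA),np.ones((13,13)))>0
    def cost(p):
        I=cv2.resize(render(p),(2*h,2*h),interpolation=cv2.INTER_AREA)/255.
        I=cv2.GaussianBlur(I,(0,0),0.8)
        return ((I-A)[m]**2).sum()
    best=minimize(cost,x0,method="Nelder-Mead",options=dict(initial_simplex=np.array(x0)+np.array([[0,0,0],[.01,0,0],[0,.01,0],[0,0,.08]]),xatol=1e-4,fatol=1e-3,maxiter=200))
    return best.x,best.fun
E
python3 - <<'E'
from fit import *
for n in ["top","scene"]:
    c=capture(n)
    for nm,parts,x0 in [("filter",FIL,[.526,-.262,.15]),("rack",RACK,[.458,.243,-.1]),("nest",NEST,[.568,.03,-.1])]:
        x,f=fit(c,parts,x0); x2,f2=fit(c,parts,x); print(n,nm,x.round(4),round(f,1),x2.round(4),round(f2,1))
E
```

```text
top filter [ 0.529  -0.2692  0.3166] 82.4 [ 0.529  -0.2693  0.315 ] 82.3
top rack [ 4.650e-01  2.494e-01 -4.000e-04] 102.5 [ 0.4651  0.2495 -0.0019] 102.3
top nest [ 0.5695  0.0251 -0.0393] 76.1 [ 0.5696  0.0252 -0.0403] 76.0
scene filter [ 0.5323 -0.2702  0.3096] 121.9 [ 0.5323 -0.2702  0.3096] 139.0
scene rack [ 0.4665  0.2478 -0.0489] 103.9 [ 0.4665  0.2478 -0.0488] 103.9
scene nest [ 0.5742  0.0227 -0.0417] 43.3 [ 0.5742  0.0227 -0.0417] 41.5
```

```bash
cat > ov.py <<'E'
from fit import *
def overlay(c,items,name,crop,k):
    u0,v0,u1,v1=crop; im=cv2.resize(c["frame"][v0:v1,u0:u1,::-1],None,fx=k,fy=k,interpolation=cv2.INTER_CUBIC)
    for parts,p in items:
        C,Sn=np.cos(p[2]),np.sin(p[2])
        for q in parts:
            W=np.c_[p[0]+C*q[:,0]-Sn*q[:,1],p[1]+Sn*q[:,0]+C*q[:,1],q[:,2]]
            uv=np.array([proj(c,w) for w in W]); uv=((uv-[u0,v0]+.5)*k-.5)
            cv2.polylines(im,[cv2.convexHull((uv*16).round().astype(np.int32))],True,(0,0,255),1,cv2.LINE_AA,4)
    cv2.imwrite(name,im); return im
E
python3 - <<'E'
from ov import *
c=capture("top")
it=[(FIL,[.529,-.2693,.315]),(RACK,[.4651,.2495,-.002]),(NEST,[.5696,.0252,-.04])]
a=overlay(c,it,"pics/o1.png",(205,165,445,255),3.3)
A=alpha(c)[165:255,205:445]; print(np.percentile(A,[5,25,50,75,95]))
b=cv2.resize((np.clip(A/1.5,0,1)*255).astype(np.uint8),(a.shape[1],a.shape[0]),interpolation=cv2.INTER_CUBIC)
cv2.imwrite("pics/o1.png",np.vstack([a,cv2.cvtColor(b,cv2.COLOR_GRAY2BGR)]))
E
```

```text
[0.47646489 0.4924662  0.50464116 0.55915693 1.02106076]
```

View pics/o1.png

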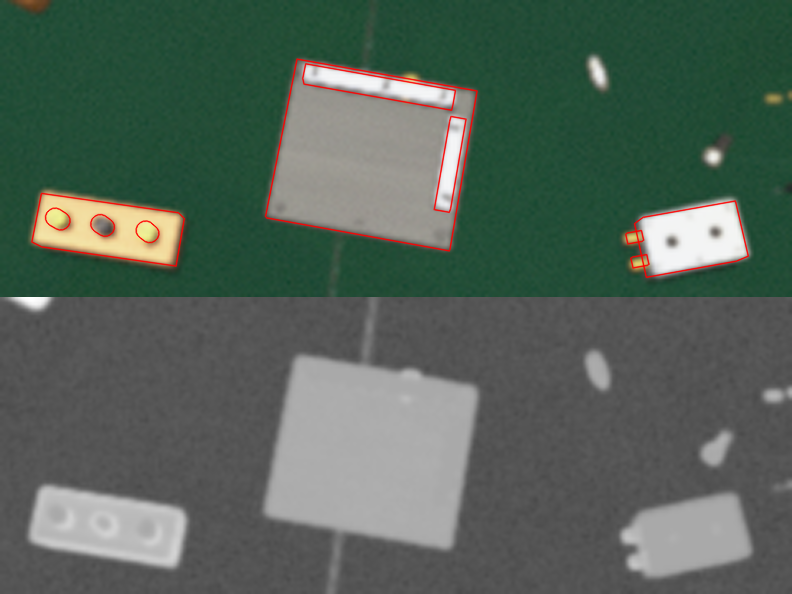

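```bash
python3 - <<'E'
s=open("fit.py").read()
a=s.index("    A=np.clip"); b=s.index("    def render")
s=s[:a]+s[b:]
s=s.replace("    def cost","""    f=c["frame"].astype(float)[v0:v0+2*h,u0:u0+2*h,0]
    core=cv2.erode(cv2.resize(render(x0),(2*h,2*h),interpolation=cv2.INTER_AREA),np.ones((5,5)))>250
    b=np.median(f[~m]); fg=np.percentile(f[core],PC); A=np.clip((f-b)/(fg-b),0,1)
    def cost""").replace("S=8","S=8; PC=20; BL=1.0").replace("(0,0),0.8","(0,0),BL")
open("fit.py","w").write(s)
E
python3 - <<'E'
import fit; from fit import *
res={}
for n in ["top","scene"]:
    c=capture(n)
    for nm,parts,x0 in [("filter",FIL,[.53,-.269,.31]),("rack",RACK,[.465,.248,-.03]),("nest",NEST,[.57,.024,-.04])]:
      for fit.PC in (10,30):
        x,f=fit.fit(c,parts,x0); x2,f2=fit.fit(c,parts,x); print(n,nm,x2.round(4),round(f2,1))
E
```

```text
Traceback (most recent call last):
AttributeError: 'function' object has no attribute 'fit'
```

```bash
python3 - <<'E'
import fit as F; from h import *
for n in ["top","scene"]:
    c=capture(n)
    for nm,parts,x0 in [("filter",F.FIL,[.53,-.269,.31]),("rack",F.RACK,[.465,.248,-.03]),("nest",F.NEST,[.57,.024,-.04])]:
      for F.PC in (10,30):
        x,f=F.fit(c,parts,x0); x2,f2=F.fit(c,parts,x); print(n,nm,F.PC,x2.round(4),round(f2,1))
E
```

```text
top filter 10 [ 0.5302 -0.2702  0.3424] 13.1
top filter 30 [ 0.5302 -0.2701  0.3456] 12.6
top rack 10 [ 0.4658  0.2508 -0.0195] 16.9
top rack 30 [ 0.4659  0.2507 -0.0244] 13.6
top nest 10 [ 0.5704  0.0252 -0.0402] 9.8
top nest 30 [ 0.5704  0.0252 -0.0406] 10.1
scene filter 10 [ 0.5344 -0.2721  0.3431] 77.3
scene filter 30 [ 0.5348 -0.2725  0.3562] 67.5
scene rack 10 [ 0.4677  0.2471 -0.0346] 108.2
scene rack 30 [ 0.4679  0.2471 -0.032 ] 106.4
scene nest 10 [ 0.5779  0.0198 -0.0416] 49.4
scene nest 30 [ 0.5783  0.0194 -0.0423] 69.6
```

```bash
cat >> h.py <<'E'
FILT=np.array([.531,-.2702,.344]); RK=np.array([.4662,.2503,-.024]); NE=np.array([.5712,.0245,-.0405])
def at(p,x,y): C,S=np.cos(p[2]),np.sin(p[2]); return p[0]+C*x-S*y,p[1]+S*x+C*y
def best_yaw(pos,th):
    q0=np.array(arm.read_joint_pos()); b=None
    for y in (th+np.pi/2,th-np.pi/2):
        q=kinematics.inverse_kinematics(pos,[np.pi,0,y])
        if q is not None and (b is None or abs(q[5])<b[0]): b=(abs(q[5]),y)
    return b[1]
def st(m=""):
    print(m,"t",round(arm.read_t(),2),"p",np.round(arm.read_eef_pos(),4),"F",np.round(arm.read_force(),1),"T",np.round(arm.read_torque(),2),"w",round(arm.read_width(),4))
E
python3 - <<'E'
from h import *
st("start"); print(arm.read_orientation())
x,y=at(RK,0,-40e-3)
w=best_yaw([x,y,.12],RK[2]); print(w, best_yaw([*at(FILT,0,0),.12],FILT[2]))
arm.move_ptp([x,y,.13],[np.pi,0,w]); st("above")
b=arm.line_to([x,y,.039],contact_N=8); st(b)
hand.grasp(force=15); st("grasp")
c=capture("top"); save(c,"g1")
arm.line_to([x,y,.105]); st("lift")
E
```

```text
start t 1.5 p [ 0.1332 -0.5594  0.2387] F [-0.4  0.6  0.2] T [ 0.02 -0.01 -0.01] w 0.0883
[ 3.14159265e+00 -2.74227773e-05  2.33769028e-01]
1.5467963267948965 1.9147963267948964
above t 4.47 p [0.4657 0.2097 0.1301] F [ 0.5 -0.7  0.4] T [-0.02 -0.05 -0.02] w 0.0882
False t 5.22 p [0.4659 0.2103 0.0396] F [-0.4 -0.3  0.9] T [-0.04 -0.1   0.03] w 0.0881
grasp t 6.32 p [0.4652 0.2103 0.039 ] F [-0.2  0.   0.7] T [-0.04 -0.06 -0.01] w 0.0153
lift t 6.96 p [0.4649 0.2102 0.1046] F [ 0.4 -0.3 -0.8] T [-0.05 -0.04  0.05] w 0.0156
```

```bash
cat >> h.py <<'E'
def insert(x,y,yaw,zhome=.0425):
    arm.move_ptp([x,y,.085],[np.pi,0,yaw]); st("over")
    for k,(dx,dy) in enumerate([(0,0),(2,0),(-2,0),(0,2),(0,-2),(2,2),(-2,-2),(2,-2),(-2,2)]):
        px,py=x+dx*1e-3,y+dy*1e-3
        if k: arm.line_to([px,py,.080],max_speed=.1)
        hit=arm.line_to([px,py,zhome],max_speed=.06,contact_N=6); st((k,hit))
        z=arm.read_eef_pos()[2]
        if z<.065: return px,py,z
    return None
E
python3 - <<'E'
from h import *
x,y=at(FILT,0,-20e-3)
print(insert(x,y,FILT[2]+np.pi/2))
save(capture("top"),"i1")
E
```

```text
over t 8.79 p [ 0.5379 -0.288   0.0848] F [ 1.2  0.3 -0.8] T [-0.08 -0.06 -0.02] w 0.0157
(0, True) t 9.18 p [ 0.5386 -0.2889  0.0708] F [ 0.4 -0.1  1.8] T [-0.02 -0.13  0.  ] w 0.0153
(1, True) t 9.77 p [ 0.5402 -0.2893  0.0698] F [ 1.  -0.3  1.7] T [-0.02 -0.22  0.05] w 0.0155
(2, True) t 10.38 p [ 0.5363 -0.2894  0.0681] F [ 0.9 -0.1  2.6] T [-0.07 -0.17  0.02] w 0.0153
(3, False) t 11.42 p [ 0.5375 -0.2867  0.0422] F [-0.8  0.8 -1.3] T [ 0.25 -0.02  0.  ] w 0.0154
(np.float64(0.5377451086570741), np.float64(-0.28702826357379413), np.float64(0.04215192954649559))
```

```bash
python3 - <<'E'
from h import *
p=arm.read_eef_pos()
b=arm.line_to([.5377,-.2870,.0385],max_speed=.03,contact_N=8); st(b)
hand.open_gripper(); st("open")
arm.line_to([.5377,-.2870,.10],max_speed=.25)
x,y=at(RK,0,40e-3)
arm.move_ptp([x-.0008,y,.13],[np.pi,0,RK[2]+np.pi/2]); st("rack")
c=capture("top"); save(c,"i2")
import fit as F; from ov import overlay
F.PC=25; P=F.FIL+[F.cyl(0,-20,8,40,64)]
v=F.fit(c,P,FILT)[0]; v,f=F.fit(c,P,v); print(v.round(4),f)
a=overlay(c,[(P,v)],"pics/i2o.png",(380,205,460,265),8)
s=capture("scene"); b=cv2.resize(s["frame"][160:230,360:430,::-1],None,fx=7,fy=7,interpolation=cv2.INTER_CUBIC)
cv2.imwrite("pics/i2s.png",b)
E
```

```text
True t 11.68 p [ 0.538  -0.287   0.0405] F [-1.7  1.3  6.9] T [0.24 0.22 0.01] w 0.0155
open t 12.82 p [ 0.5368 -0.286   0.0386] F [ 0.4 -0.9 -0.4] T [-0.01 -0.06  0.05] w 0.088
rack t 15.3 p [0.4668 0.2897 0.1299] F [-0.3  0.1  0.3] T [ 0.   -0.12  0.01] w 0.0883
[ 0.5314 -0.2706  0.3524] 10.213044232431416
```

View pics/i2o.png

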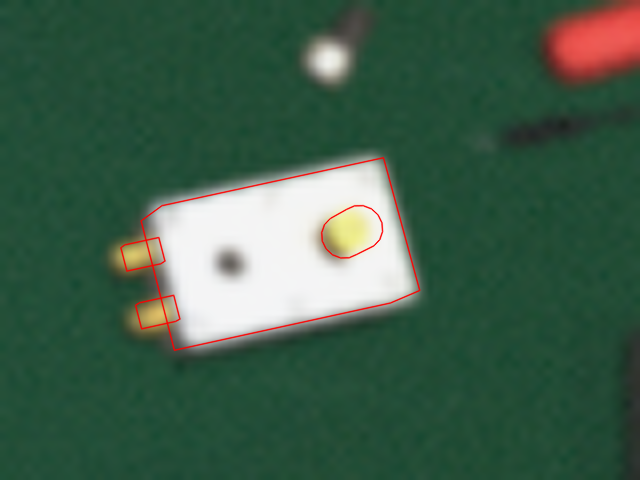

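View pics/i2s.png

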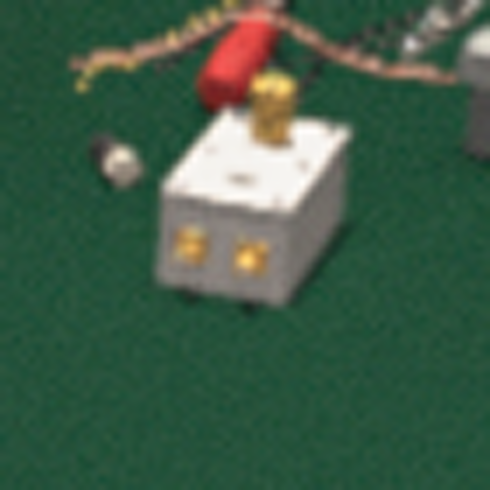

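```bash
python3 - <<'E'
from h import *
x,y=at(RK,0,40e-3); x-=.0008
b=arm.line_to([x,y,.039],contact_N=8); st(b)
hand.grasp(force=15); st("grasp")
arm.line_to([x,y,.105],max_speed=.2)
r=insert(.5239,-.2492,.348+np.pi/2)
if r:
    b=arm.line_to([r[0],r[1],.0385],max_speed=.03,contact_N=8); st(b)
E
```

```text
False t 16.16 p [0.467  0.2904 0.0396] F [0.5 0.7 0.3] T [-0.08 -0.08  0.  ] w 0.0882
grasp t 17.25 p [0.4665 0.2903 0.039 ] F [-0.2  0.2  0.4] T [-0.06 -0.24 -0.03] w 0.0155
over t 19.69 p [ 0.5241 -0.2482  0.0848] F [-0.   0.4 -1. ] T [-0.05 -0.15 -0.03] w 0.0154
(0, True) t 20.37 p [ 0.5234 -0.2485  0.0428] F [-0.2  0.2  4.6] T [-0.02 -0.09 -0.02] w 0.0155
True t 20.57 p [ 0.5241 -0.2499  0.0406] F [-0.2 -0.   3.6] T [-0.05 -0.1   0.02] w 0.0153
```

```bash
python3 - <<'E'
from h import *
hand.open_gripper()
arm.line_to([.524,-.2495,.10],max_speed=.25)
c=capture("scene"); cv2.imwrite("pics/j1.png",cv2.resize(c["frame"][150:230,350:430,::-1],None,fx=6,fy=6,interpolation=cv2.INTER_CUBIC))
x,y=.5307,-.2680
arm.line_to([x,y,.10],max_speed=.2)
b=arm.line_to([x,y,.0165],contact_N=8); st(b)
hand.grasp(force=50); st("grasp")
arm.line_to([x,y,.075]); st("lift")
c=capture("scene"); cv2.imwrite("pics/j2.png",cv2.resize(c["frame"][130:230,340:440,::-1],None,fx=5,fy=5,interpolation=cv2.INTER_CUBIC))
i=np.hstack([cv2.resize(cv2.imread(f"pics/j{k}.png"),(400,400)) for k in (1,2)]); cv2.imwrite("pics/j3.png",i)
print(arm.read_orientation())
E
```

```text
False t 23.12 p [ 0.531 -0.268  0.017] F [0.6 0.8 0.3] T [-0.07 -0.12 -0.03] w 0.0881
grasp t 23.78 p [ 0.5309 -0.2681  0.0168] F [-0.5  1.5  1.6] T [ 0.07 -0.21 -0.08] w 0.0497
lift t 24.32 p [ 0.5301 -0.2676  0.0743] F [-0.6 -1.  -4.3] T [ 0.   -0.11  0.01] w 0.0496
[-3.13766917 -0.00492287  1.91939329]
```

View pics/j3.png

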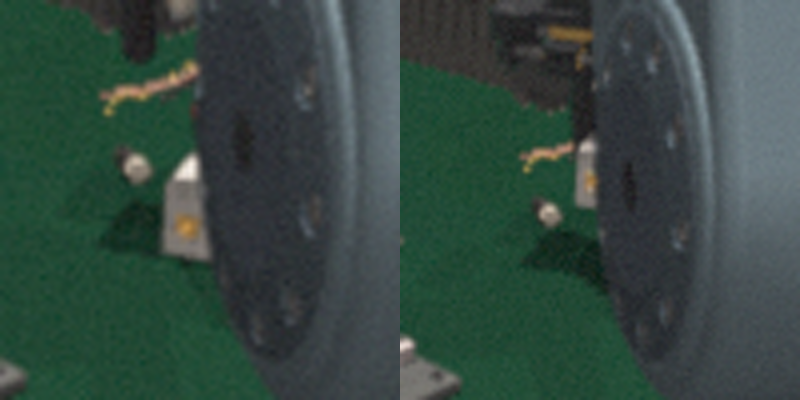

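```bash
python3 - <<'E'
from h import *
w=NE[2]+np.pi/2
x,y=at(NE,.012,-.010)
arm.move_ptp([x,y,.075],[np.pi,0,w]); st("over nest"); print(arm.read_orientation())
b=arm.line_to([x,y,.032],max_speed=.12,contact_N=8); st(b)
b=arm.line_to([x,y,.0255],max_speed=.03,contact_N=5); st(b)
save(capture("top"),"n1"); save(capture("scene"),"n1s")
a=[cv2.resize(cv2.imread(f"pics/{n}.png")[150:270,250:400],None,fx=s,fy=s,interpolation=cv2.INTER_CUBIC) for n,s in (("n1",2.6),("n1s",2.6))]
cv2.imwrite("pics/n1v.png",np.hstack(a))
E
```

```text
over nest t 25.48 p [0.5826 0.0132 0.0745] F [-0.2 -0.1 -4.7] T [-0.03 -0.11 -0.01] w 0.0494
[-3.14091444e+00  4.07810260e-04  1.53045916e+00]
False t 25.99 p [0.5827 0.0133 0.0318] F [ 0.7 -0.3 -3.7] T [-0.05 -0.09 -0.03] w 0.0495
True t 26.27 p [0.5842 0.0136 0.0268] F [0.2 0.4 4.5] T [0.02 0.13 0.03] w 0.0496
```

View pics/n1v.png

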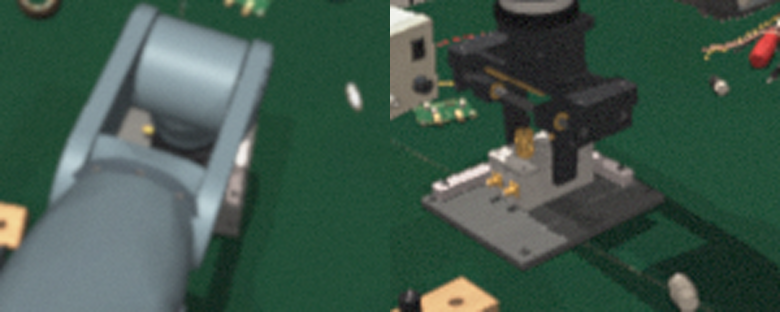

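```bash
python3 - <<'E'
from h import *
ux=np.array([np.cos(NE[2]),np.sin(NE[2]),0]); uy=np.array([-ux[1],ux[0],0])
def nf(m):
    p=arm.read_eef_pos(); F=np.mean([arm.read_force() for _ in range(5)],0); T=np.mean([arm.read_torque() for _ in range(5)],0)
    d=np.array(p)-[NE[0],NE[1],0]; print(m,round(arm.read_t(),2),"nest xy mm",np.round([d@ux*1e3,d@uy*1e3,p[2]*1e3],2),"F",np.round([F@ux,F@uy,F[2]],1),"T",T.round(2),arm.read_orientation().round(4) if hasattr(arm.read_orientation(),'round') else arm.read_orientation())
z=.0268
p=np.array(arm.read_eef_pos()); p[2]=z
nf("0")
b=arm.line_to(p-uy*.028,max_speed=.03,contact_N=6); nf(("side",b))
p=np.array(arm.read_eef_pos()); p[2]=z
b=arm.line_to(p+ux*.030,max_speed=.03,contact_N=14); nf(("rear",b))
arm.sleep(.3); nf("rest")
E
```

```text
0 26.38 nest xy mm [ 13.42 -10.36  26.77] F [-0.3  0.6  7.2] T [ 0.04  0.15 -0.01] [3.1386e+00 4.0000e-04 1.5301e+00]
('side', True) 26.92 nest xy mm [ 13.21 -21.62  26.7 ] F [0.5 2.3 3.7] T [ 0.34  0.02 -0.05] [ 3.1411e+00 -2.3000e-03  1.5293e+00]
('rear', True) 27.59 nest xy mm [ 29.82 -21.61  26.79] F [-3.3 -0.   7. ] T [-0.09  0.19  0.02] [-3.1353e+00 -1.8000e-03  1.5304e+00]
rest 27.89 nest xy mm [ 29.83 -21.6   26.8 ] F [-3.  -0.1  6.1] T [-0.05  0.12 -0.01] [-3.1360e+00 -1.8000e-03  1.5303e+00]
```

```bash
cat > push.py <<'E'
from h import *
ux=np.array([np.cos(NE[2]),np.sin(NE[2]),0]); uy=np.array([-ux[1],ux[0],0])
def nf(m):
    p=np.array(arm.read_eef_pos()); F=np.mean([arm.read_force() for _ in range(5)],0); T=np.mean([arm.read_torque() for _ in range(5)],0)
    d=p-[NE[0],NE[1],0]; print(m,round(arm.read_t(),2),"nest",np.round([d@ux*1e3,d@uy*1e3,p[2]*1e3],2),"F",np.round([F@ux,F@uy,F[2]],1),"T",T.round(2),np.round(arm.read_orientation(),4))
def go(a,b,yaw=None,z=.0268):
    q=np.array([NE[0],NE[1],z])+ux*a*1e-3+uy*b*1e-3
    arm.line_to(q,attitude=[np.pi,0,np.pi/2+NE[2]] if yaw is None else [np.pi,0,yaw],max_speed=.02); arm.sleep(.3); nf((a,b,yaw))
E
python3 - <<'E'
from push import *
go(31,-22); go(32,-22); go(32,-23); go(32,-24)
E
```

```text
(31, -22, None) 28.44 nest [ 29.88 -21.64  26.75] F [-4.8  2.7  7. ] T [ 0.44  0.54 -0.06] [-3.1391e+00 -5.0000e-04  1.5305e+00]
(32, -22, None) 28.99 nest [ 30.15 -21.64  26.8 ] F [-7.8  2.9 11. ] T [ 0.5   1.04 -0.11] [-3.1374e+00 -5.0000e-04  1.5306e+00]
(32, -23, None) 29.54 nest [ 30.12 -21.69  26.77] F [-6.9  6.6 10.6] T [ 1.02  0.96 -0.12] [-3.1375e+00 -1.8000e-03  1.5306e+00]
(32, -24, None) 30.09 nest [ 30.12 -21.71  26.77] F [-7.6  9.9 10. ] T [ 1.56  0.86 -0.13] [-3.1376e+00 -3.1000e-03  1.5307e+00]
```

```bash
python3 - <<'E'
from push import *
go(34,-24,z=.0272); go(36,-25,z=.0272); 
y0=np.pi/2+NE[2]
for d in (.02,-.02): go(36,-25,y0+d,z=.0272)
E
```

```text
(34, -24, None) 30.64 nest [ 30.17 -21.68  26.83] F [-14.2   9.1  14.1] T [ 1.54  1.87 -0.18] [-3.1332 -0.0032  1.5309]
(36, -25, None) 31.2 nest [ 30.23 -21.72  26.89] F [-21.7  13.2  22.9] T [ 1.95  3.07 -0.19] [-3.1288 -0.0045  1.5311]
(36, -25, np.float64(1.5502963267948966)) 31.75 nest [ 29.91 -21.56  26.91] F [-23.7  13.1  24.4] T [ 2.02  3.27 -1.14] [-3.1282 -0.0056  1.549 ]
(36, -25, np.float64(1.5102963267948966)) 32.3 nest [ 30.05 -21.84  26.87] F [-23.1  12.2  24.4] T [1.91 3.18 0.53] [-3.1283 -0.0035  1.513 ]
```

```bash
python3 - <<'E'
from push import *
def go2(a,b,rpy,z=.0270):
    q=np.array([NE[0],NE[1],z])+ux*a*1e-3+uy*b*1e-3
    arm.line_to(q,attitude=rpy,max_speed=.02); arm.sleep(.3); nf((a,b,np.round(rpy,4)))
go2(31,-22,[np.pi,0,1.528],.0272)
hand.grasp(force=22); nf("loose")
go2(34,-24.5,[np.pi-.008,.0035,1.528])
go2(34.5,-25,[np.pi-.012,.0045,1.528]); st()
E
```

```text
(31, -22, array([3.1416, 0.    , 1.528 ])) 33.04 nest [ 29.38 -21.72  26.76] F [-6.9  2.8  6.1] T [ 0.45  0.95 -0.  ] [-3.1377e+00 -6.0000e-04  1.5281e+00]
loose 33.26 nest [ 29.35 -21.71  26.75] F [-7.2  3.1  6.8] T [0.39 0.98 0.07] [-3.1377e+00 -6.0000e-04  1.5280e+00]
(34, -24.5, array([3.1336, 0.0035, 1.528 ])) 33.9 nest [ 30.09 -21.87  26.64] F [-15.3  10.8  17. ] T [ 1.79  2.57 -0.4 ] [-3.1406e+00 -5.0000e-04  1.5276e+00]
(34.5, -25, array([3.1296, 0.0045, 1.528 ])) 34.45 nest [ 30.13 -21.96  26.59] F [-16.7  12.5  18.9] T [ 2.09  3.07 -0.2 ] [3.1397 0.     1.5282]
 t 34.45 p [0.6004 0.0013 0.0266] F [-16.2  13.1  18.9] T [ 2.09  3.07 -0.2 ] w 0.0496
```

```bash
python3 - <<'E'
from push import *
c=capture("scene"); cv2.imwrite("pics/f1.png",cv2.resize(c["frame"][180:260,260:360,::-1],None,fx=8,fy=7.5,interpolation=cv2.INTER_CUBIC)); nf("hold")
E
```

```text
hold 34.5 nest [ 30.12 -21.98  26.59] F [-16.8  12.6  19.1] T [ 2.01  3.   -0.15] [3.1398 0.     1.5282]
```

View pics/f1.png

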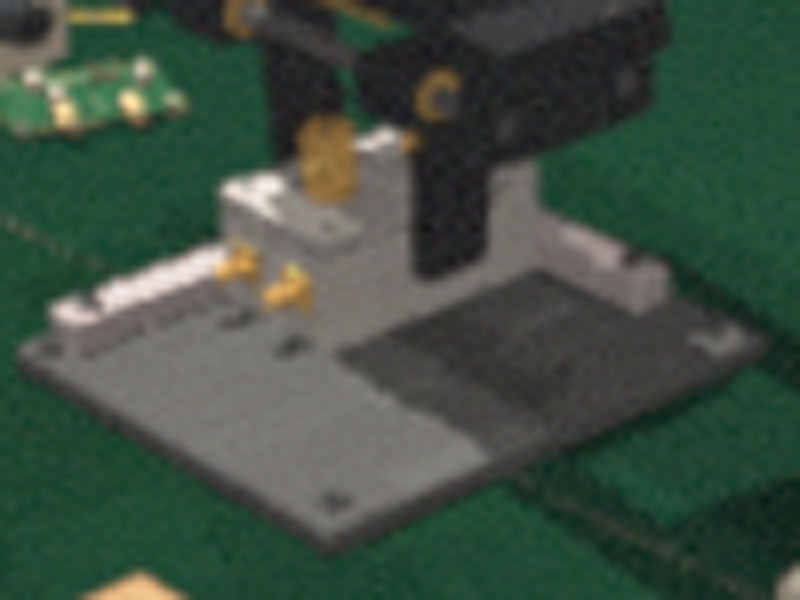

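```bash
python3 - <<'E'
from push import *
hand.grasp(force=35); nf("g35"); arm.sleep(1); nf("1s")
E
```

```text
g35 34.72 nest [ 30.14 -21.95  26.61] F [-16.6  12.8  19.3] T [ 2.    3.   -0.18] [3.1397 0.     1.5282]
1s 35.72 nest [ 30.16 -21.95  26.62] F [-16.1  12.   19.3] T [ 1.97  3.   -0.12] [3.1397 0.     1.5282]
```

Stable, and pressing on both fences with the torque near zero. Handing in.

```bash
python3 -c "
from rig import arm
print(arm.sign_off())"
```

```text
the job is handed in; nothing more can be done
None
```

Job handed in: both plungers went down to a firm stop in the bores, the blanking plug is still in the rack, and the block is still gripped on the nest, pressed at about 16 N on the rear fence (spring needs 6 N) and 12 N on the side fence; flushness is judged from forces, positions and one coarse picture.

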